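# Unload the sample jars from between the cold bricks

### The job

In the blue transport box two sample jars stand between two cold bricks: first stand both bricks upright on the steel tray, then set the wide jar in the wide holder and the narrow jar in the narrow holder, and only then put each brick back upright in the box, in the very place and line where it stood at the start. Keep the jars upright throughout and do not disturb the calculator or the thermometer.

Things in the scene. Friction and masses are not known exactly. Their poses are not given: they have to be found in the camera images.
- box: Blue open transport box, fixed; outside 220 (x) x 190 (y) x 70 mm high, walls 20 mm, inside 180 x 150 mm, inner floor 15 mm above its origin (centre of underside, z up). A brick stands about 58 mm to +x and -x of the centre, its width along y; the jars stand between them, about 40 mm to +y and -y of the centre. Which brick or jar is on which side varies.
- brick_thick: Thick cold brick, a rigid pale ice-blue upright slab: 36 mm thick (its x), 120 mm wide (its y), 105 mm high, about 0.4 kg. Origin: centre of its underside, z up. It stands taller than the jars and the box walls, so it can be pinched across its thickness near the top.
- brick_thin: Thin cold brick, as the thick one but 22 mm thick (its x), 120 mm wide (its y), 105 mm high, about 0.25 kg. Origin: centre of its underside, z up.
- jar_wide: Wide round white lidded sample jar, 53 mm diameter, 52 mm high, about 0.09 kg. Origin: centre of its underside, z up. While the bricks stand beside it there is no room for the fingers.
- jar_narrow: Narrow round white lidded sample jar, 35 mm diameter, 58 mm high, about 0.05 kg. Origin: centre of its underside, z up.
- tray: Steel tray on the counter to one side of the box, fixed; 250 (its x) x 190 (its y) mm, floor 3 mm thick, rim 3 mm thick rising to 14 mm. Origin: centre of its underside, z up. Room for both bricks standing side by side, e.g. 55 mm to +x and -x of its centre with their width along its y.
- holder_wide: Wide holder: round grey shallow dish, fixed on a thin white mat on the other side of the box; 84 mm outer diameter, recess 72 mm diameter, recess floor 5 mm above its origin, rim top 13 mm above it. Origin: centre of its underside, z up (about 3 mm above the counter).
- holder_narrow: Narrow holder: round grey shallow dish like the wide one, about 130 mm from it on the same mat; 66 mm outer diameter, recess 54 mm diameter, recess floor 5 mm above its origin, rim top 13 mm above it. Origin: centre of its underside, z up.
- calculator: Black pocket calculator lying loose beyond the work, 130 x 75 x 14 mm; bystander. Origin: centre of its underside.
- thermometer: Grey digital thermometer standing loose beyond the work, 110 mm high, 75 mm wide, foot 60 mm deep; bystander. Origin: centre of its underside.
Not all that is in view belongs to the job. What is shaped like the jar_narrow but turquoise is not meant.

How it is judged:
On the way, in this order (a step that is already met when the one before it is completed fails the run):
1. both bricks stand upright and released on the tray while the jars are still in the box (not moved by more than 30 mm) (x of brick_thick in the frame of tray between -0.105 and 0.105 m and y of brick_thick in the frame of tray between -0.07 and 0.07 m and z of brick_thick in the frame of tray between -0.002 and 0.008 m and angle between each of brick_thick, brick_thin's own z axis and vertical below 0.12 rad and x of brick_thin in the frame of tray between -0.105 and 0.105 m and y of brick_thin in the frame of tray between -0.07 and 0.07 m and z of brick_thin in the frame of tray between -0.002 and 0.008 m and linear speed of each of brick_thick, brick_thin below 0.03 m/s and contact force between the fingers and brick_thick below 0.3 N and contact force between the fingers and brick_thin below 0.3 N and distance of each of jar_wide, jar_narrow from where it was at the start of the episode below 0.03 m), for 0.2 s.
2. each jar stands upright and released in the holder of its size, the bricks still standing on the tray (horizontal distance between jar_wide and holder_wide below 0.013 m and z of jar_wide in the frame of holder_wide between 0.002 and 0.009 m and angle between each of jar_wide, jar_narrow's own z axis and vertical below 0.1 rad and horizontal distance between jar_narrow and holder_narrow below 0.013 m and z of jar_narrow in the frame of holder_narrow between 0.002 and 0.009 m and linear speed of each of jar_wide, jar_narrow below 0.03 m/s and contact force between the fingers and jar_wide below 0.3 N and contact force between the fingers and jar_narrow below 0.3 N and x of brick_thick in the frame of tray between -0.105 and 0.105 m and y of brick_thick in the frame of tray between -0.07 and 0.07 m and z of brick_thick in the frame of tray between -0.002 and 0.008 m and angle between each of brick_thick, brick_thin's own z axis and vertical below 0.12 rad and x of brick_thin in the frame of tray between -0.105 and 0.105 m and y of brick_thin in the frame of tray between -0.07 and 0.07 m and z of brick_thin in the frame of tray between -0.002 and 0.008 m), for 0.2 s.
At the end, for the whole second after the job is handed in: Each jar stands upright (within 0.1 rad) on the floor of its own holder's recess, within 13 mm of its centre; each brick stands upright (within 0.1 rad) in the box, its origin within 15 mm of where it was at the start and its faces within 0.2 rad of the box's line; all are released and at rest (horizontal distance between jar_wide and holder_wide below 0.013 m and z of jar_wide in the frame of holder_wide between 0.002 and 0.009 m and angle between each of jar_wide, jar_narrow, brick_thick, brick_thin's own z axis and vertical below 0.1 rad and horizontal distance between jar_narrow and holder_narrow below 0.013 m and z of jar_narrow in the frame of holder_narrow between 0.002 and 0.009 m and distance of each of brick_thick, brick_thin from where it was at the start of the episode below 0.015 m and angle between the x axis of each of brick_thick, brick_thin and the x axis of box, either way round below 0.2 rad and linear speed of each of jar_wide, jar_narrow, brick_thick, brick_thin below 0.03 m/s and contact force between the fingers and jar_wide below 0.3 N and contact force between the fingers and jar_narrow below 0.3 N and contact force between the fingers and brick_thick below 0.3 N and contact force between the fingers and brick_thin below 0.3 N); the robot touches nothing.
It fails at once if a jar is tipped by more than 0.6 rad (angle between any of jar_wide, jar_narrow's own z axis and vertical above 0.6 rad).
It fails at once if the calculator or the thermometer is moved by more than 25 mm (distance of any of calculator, thermometer from where it was at the start of the episode above 0.025 m).
It also fails if it takes over 131 s, if anything falls off the work surface, if the arm or the gripper's body presses on something with over 40 N, if the wrist force passes 120 N, or if a joint passes its speed limit or range.

### The arm

A 6-joint arm with a two-finger parallel gripper is mounted at the origin on the work surface. World frame = base frame: x ahead of the robot, y to its left, z up, the work surface at z = 0. Lengths are in m, angles in rad, forces in N, time in s.
With the tool pointing down it reaches from about 0.425 to 0.95 m from the base axis. Payload 3.5 kg.
Tool frame: the origin (TCP) lies between the finger pads; the fingertips stand 22 mm ahead of it and the grasp point (between the pads) lies 3 mm ahead of it (ctrl.nose_length is the z of the fingertips in the tool frame, in m); z points along the fingers, y is the line along which they close (so a half turn about z gives the same grasp; the last joint's range is limited). The gripper opens to 85 mm and grips with 20 to 120 N. Pads are 22 mm wide; open, the fingers measure 114 mm over their backs; the gripper's body (76 mm by 85 mm) begins 54 mm behind the grasp point. The pads swing forward as they close: fully open they stand 13 mm farther back than shut.
Start: joints at [1.091, 0.286, 1.577, -0, 1.279, -0.15], TCP at [0.219, 0.639, 0.253] pointing down, gripper open.
Joint ranges: [-2.77, 2.77], [-0.9, 2.22], [0.21, 2.48], [-1.53, 4.67], [0.24, 2.81], [-2.84, 2.84]. Speed limits (rad/s): [2.79, 2.79, 3.14, 3.14, 3.14, 3.14].

### API

Orientations are given as a unit quaternion [x, y, z, w].
In Python, from plant import ctrl gives the robot as it stands. The module is installed in compiled form; this text tells all that it offers.
- The arm moves only by the tool send_rows, never from a script. Its argument "rows" is text: rows parted by semicolons, each of 7 numbers parted by spaces: the turn, a rotation vector about the tool's x, y, z in degrees, then the shift along the tool's x, y, z in mm, then the opening, from -1 (shut) to 1 (fully open). A call has 1 to 8 rows; each row is the pose to reach, as a shift and turn from the pose commanded when the call began, along the tool's axes at that moment; what a row does not reach only later rows make up. A row lasts 1/8 s, in which the tool goes at most 62.5 mm and 10.7 degrees, less where a joint would pass 70% of its speed; a pose out of reach is approached as far as the arm can. A call with a gripper value outside its range is refused whole. The fingers move at their own pace and stop on an object; "grip_force" is the grip in N (left out, the last holds). Time passes only in rows, so rows that repeat a pose let the fingers close. It gives the time, the measured TCP pose, the force, the opening and the grip force at its end, in the units of the state.
- ctrl.get_state(): the state, without advancing time (a new reading comes with each control period).
- ctrl.read_camera(name): name is "scene" or "top" or "wrist"; returns a dict with "color" (420x560x3 uint8, red, green, blue), "fx", "fy", "cx", "cy" (pixels), "extrinsics" (4x4, takes a point from world to camera coordinates). Camera axes: x right, y down, z forward; pixel columns grow to the right and rows downward; lengths in m; the calibration is good to about 2 mm. A picture is of the moment at which its call begins. There is no depth.
- ctrl.sign_off(): hands the job in; it is judged then, once.
Trained networks look in a picture, given as the dict that the camera call returned (one of the last four; its "shot" number tells which), for a name from the list of things; names that differ only in an ending like _2 or _b are one class to them, and where a whole thing is asked for, a point or a joint stands for the part that bears it (a point fixed in the world has none). Each returns a list of dicts, best first, with "p" (0 to 1); they miss things now and then, are a little off and sometimes report something else, mostly with a low value. They report only what shows in the picture. A call takes as long as a camera call. They do not tell look-alikes from the thing itself.
- ctrl.look_for(picture, target): "position" ([x, y, z] in m, in the coordinates of the camera as it stood for that picture, good to about 4 mm: the middle of the surface that is visible of it).
The state is a dict: "time": time; "qpos": joint angles; "dq": joint speeds; "joint_efforts": joint torques, N m; "eef_pos": TCP position; "tcp_rot": TCP orientation; "contact_force": force on the tool from outside, world axes, zero at the start; "wrist_torque": the same for the moment, N m; "opening": opening from 0.0 (shut) to 1.0 (fully open); "finger_force": force on a finger pad.
Only numpy, scipy, OpenCV 4.12 (cv2) and the standard library are available. Lean on these libraries where they do the work, as an engineer would, in place of code of your own. Each camera call takes 0.05 s, during which the arm holds its last target. There are 200 camera calls.

## Working session

There is one attempt and no reset: what is moved stays moved. The work goes in short steps, Python scripts to look and compute and a tool call to move; the robot and the scene stay as the last step left them, time stands still between calls to the robot, and variables do not carry over. Pictures are saved under pics/ and viewed, at most 14 in all, crops included, and the job is handed in when it is done.

Besides the shell and the picture viewer there is one more tool, called after ">>>" as name(argument=value, ...), one argument or row to a line, values as JSON. send_rows: Moves the arm, as the interface text tells. Its arguments: {"type":"object","properties":{"rows":{"type":"string"},"grip_force":{"type":"number"}},"required":["rows"]}

```bash
mkdir -p pics; cat > h.py <<'E'
import numpy as np, cv2
from plant import ctrl
from scipy.spatial.transform import Rotation as R
def shot(n,save=None):
    p=ctrl.read_camera(n)
    if save: cv2.imwrite('pics/'+save,cv2.cvtColor(p['color'],cv2.COLOR_RGB2BGR))
    return p
def toworld(p,c):
    E=np.array(p['extrinsics']); return E[:3,:3].T@(np.array(c)-E[:3,3])
def pix(p,w):
    E=np.array(p['extrinsics']); c=E[:3,:3]@np.array(w)+E[:3,3]
    return np.array([p['fx']*c[0]/c[2]+p['cx'],p['fy']*c[1]/c[2]+p['cy']])
def ray(p,u,v,z):
    E=np.array(p['extrinsics']); d=E[:3,:3].T@np.array([(u-p['cx'])/p['fx'],(v-p['cy'])/p['fy'],1]); o=-E[:3,:3].T@E[:3,3]
    return o+d*(z-o[2])/d[2]
def find(p,names):
    for n in names:
        for r in ctrl.look_for(p,n)[:3]:
            w=toworld(p,r['position']); print(n,round(r['p'],2),w.round(3),pix(p,w).round())
E
python3 - <<'E'
from h import *
s=ctrl.get_state(); print(s['eef_pos'],s['tcp_rot'],s['opening'],ctrl.nose_length)
N="box brick_thick brick_thin jar_wide jar_narrow tray holder_wide holder_narrow calculator thermometer".split()
for c in('top','scene'):
    p=shot(c,c+'0.png'); print(c,(-np.array(p['extrinsics'])[:3,:3].T@np.array(p['extrinsics'])[:3,3]).round(3)); find(p,N)
print(R.from_quat(s['tcp_rot']).as_matrix().round(3))
E
```

```text
[0.21827148 0.63809557 0.25193441] [ 1.64138098e-01  9.86436666e-01 -1.11846463e-03 -3.70827941e-04] 0.9992849821157092 0.022
top [0.423 0.013 0.954]
box 0.97 [ 0.572 -0.024  0.071] [292. 208.]
brick_thick 0.89 [ 0.509 -0.011  0.12 ] [287. 233.]
brick_thin 0.79 [ 0.621 -0.034  0.12 ] [297. 183.]
jar_wide 0.8 [0.565 0.02  0.071] [273. 211.]
jar_narrow 0.64 [ 0.56  -0.057  0.076] [306. 213.]
jar_narrow 0.6 [ 0.581 -0.179  0.06 ] [357. 205.]
jar_narrow 0.22 [ 0.51  -0.007  0.118] [285. 233.]
tray 0.69 [ 0.509 -0.35   0.001] [423. 237.]
holder_wide 0.56 [0.458 0.325 0.01 ] [146. 260.]
holder_narrow 0.97 [0.599 0.343 0.007] [143. 203.]
calculator 0.6 [ 0.742 -0.19   0.016] [355. 145.]
thermometer 0.76 [0.726 0.182 0.087] [203. 143.]
thermometer 0.21 [ 0.562 -0.06   0.074] [307. 212.]
scene [0.893 0.513 1.068]
box 0.74 [0.585 0.007 0.061] [278. 212.]
brick_thick 0.9 [0.522 0.001 0.113] [299. 186.]
brick_thin 0.78 [ 0.63  -0.016  0.109] [255. 203.]
jar_wide 0.8 [0.582 0.021 0.069] [282. 214.]
jar_wide 0.52 [ 0.631 -0.019  0.11 ] [254. 202.]
jar_narrow 0.77 [ 0.583 -0.176  0.051] [240. 161.]
jar_narrow 0.53 [ 0.575 -0.054  0.067] [267. 190.]
tray 0.78 [ 0.515 -0.356  0.003] [230. 116.]
holder_wide 0.91 [0.467 0.324 0.005] [399. 304.]
holder_narrow 0.58 [0.604 0.336 0.007] [352. 341.]
calculator 0.88 [ 0.75  -0.191  0.013] [180. 195.]
thermometer 0.89 [0.742 0.192 0.088] [261. 306.]
[[-0.946  0.324 -0.001]
 [ 0.324  0.946 -0.002]
 [ 0.    -0.002 -1.   ]]
```

```bash
python3 - <<'E'
import cv2
a=cv2.imread('pics/top0.png'); cv2.imwrite('pics/top0c.png',cv2.resize(a[130:290,220:400],None,fx=3.75,fy=3.75,interpolation=cv2.INTER_CUBIC)[:600])
E
```

```text
(no output)
```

View pics/top0.png

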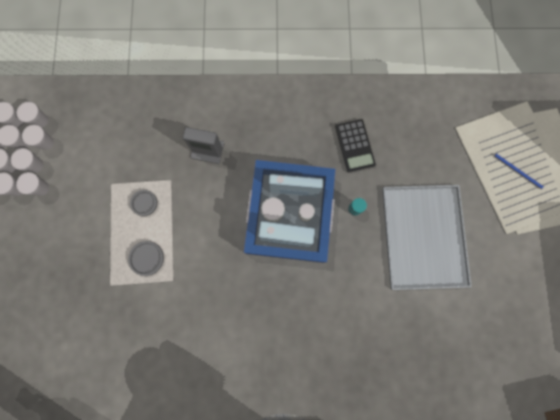

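View pics/top0c.png

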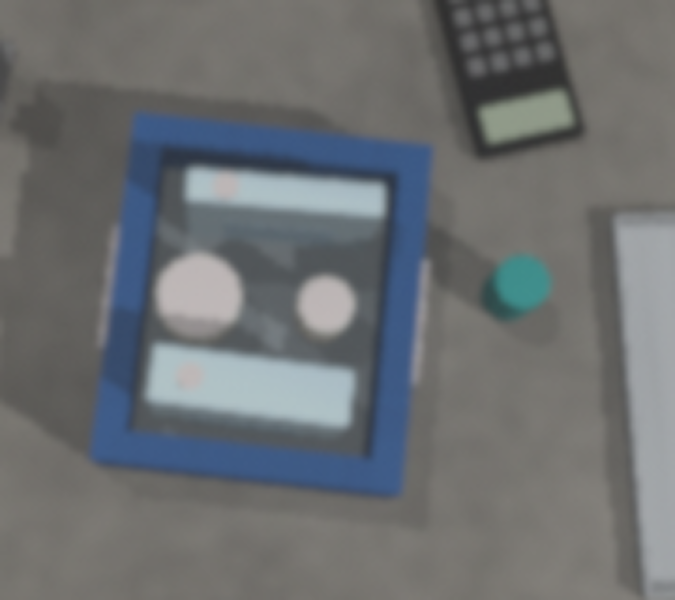

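```bash
cat >> h.py <<'E'
def go(x,y,z,ang):
    "rows numbers to reach TCP x y z with tool y at world angle ang (deg), tool down"
    s=ctrl.get_state(); M=R.from_quat(s['tcp_rot']); a=np.radians(ang)
    Y=np.array([np.cos(a),np.sin(a),0]); Z=np.array([0,0,-1.]); T=R.from_matrix(np.c_[np.cross(Y,Z),Y,Z])
    print('turn',np.degrees((M.inv()*T).as_rotvec()).round(1),'shift',(1000*M.inv().apply(np.array([x,y,z])-s['eef_pos'])).round(1))
E
python3 - <<'E'
from h import *
go(.57,-.022,.32,-6)
from plant import ctrl
p=shot('top')
h=cv2.cvtColor(p['color'],cv2.COLOR_RGB2HSV)
# box rim corners by blue mask
m=cv2.inRange(h,(100,120,60),(125,255,255)); m[:, :230]=0; m[:,350:]=0
c=max(cv2.findContours(m,cv2.RETR_EXTERNAL,2)[0],key=cv2.contourArea)
b=cv2.boxPoints(cv2.minAreaRect(c)); w=np.array([ray(p,u,v,.07)[:2] for u,v in b]); print('box',w.round(3),w.mean(0).round(4))
for nm,(u0,v0) in {'thick':(287,233),'thin':(297,183)}.items():
    m=cv2.inRange(p['color'],(150,170,170),(255,255,255)); n,l=cv2.connectedComponents(m)
    pts=np.argwhere(l==l[v0,u0])[:,::-1].astype(np.float32); r=cv2.minAreaRect(pts); w=np.array([ray(p,u,v,.12)[:2] for u,v in cv2.boxPoints(r)]);print(nm,len(pts),w.round(3),w.mean(0).round(4))
t=np.array([ray(p,u,v,.014)[:2] for u,v in((384,186),(458,185),(469,287),(393,289))]);print('tray',t.round(3),t.mean(0))
E
```

```text
turn [-0.   0.  77.1] shift [-546.4 -511.2  -66.7]
box [[ 0.472  0.085]
 [ 0.688  0.062]
 [ 0.665 -0.129]
 [ 0.45  -0.098]] [ 0.5688 -0.0202]
thick 739 [[ 0.504  0.049]
 [ 0.534  0.045]
 [ 0.517 -0.069]
 [ 0.487 -0.064]] [ 0.5106 -0.01  ]
thin 356 [[ 0.623  0.026]
 [ 0.639  0.024]
 [ 0.627 -0.089]
 [ 0.611 -0.087]] [ 0.6249 -0.0318]
tray [[ 0.636 -0.258]
 [ 0.637 -0.445]
 [ 0.387 -0.447]
 [ 0.384 -0.265]] [ 0.51127663 -0.35382656]
```

>>> send_rows(
  rows="0 0 77 -546 -511 -67 1;0 0 77 -546 -511 -67 1;0 0 77 -546 -511 -67 1;0 0 77 -546 -511 -67 1;0 0 77 -546 -511 -67 1;0 0 77 -546 -511 -67 1;0 0 77 -546 -511 -67 1;0 0 77 -546 -511 -67 1",
)

```text
time: 2.15
eef_pos: [0.453, 0.1971, 0.2986]
tcp_rot: [0.743, 0.669, 0.001, 0.0]
contact_force: [0.9, 0.1, 0.1]
opening: 1.004
finger_force: 0.0
```

>>> send_rows(
  rows="0 0 0 0 0 0 1",
)

```text
time: 2.28
eef_pos: [0.4543, 0.1956, 0.2988]
tcp_rot: [0.745, 0.667, 0.001, 0.001]
contact_force: [-0.1, 0.9, -0.1]
opening: 1.004
finger_force: 0.0
```

```bash
python3 - <<'E'
from h import *
go(.57,-.022,.32,-6)
p=shot('wrist','w1.png'); print((-np.array(p['extrinsics'])[:3,:3].T@np.array(p['extrinsics'])[:3,3]).round(3))
find(p,['box','brick_thick','brick_thin','jar_wide','jar_narrow'])
E
```

```text
turn [ 0.1  0.  -0.3] shift [-203.6  138.9  -20.9]
[0.462 0.262 0.42 ]
box 0.9 [0.555 0.06  0.059] [366. 283.]
brick_thick 0.84 [0.508 0.031 0.107] [337. 329.]
brick_thin 0.59 [ 0.627 -0.076  0.122] [444. 405.]
jar_wide 0.77 [0.554 0.021 0.064] [367. 312.]
jar_wide 0.28 [0.511 0.029 0.113] [340. 334.]
jar_narrow 0.67 [ 0.563 -0.044  0.045] [371. 344.]
```

>>> send_rows(
  rows="0 0 0 -220 138 -40 1;0 0 0 -220 138 -40 1;0 0 0 -220 138 -40 1;0 0 0 -220 138 -40 1;0 0 0 -220 138 -40 1;0 0 0 -220 138 -40 1;0 0 0 -220 138 -40 1;0 0 0 -220 138 -40 1",
)

```text
time: 3.58
eef_pos: [0.5665, -0.0324, 0.3378]
tcp_rot: [0.742, 0.671, -0.0, -0.0]
contact_force: [-0.6, -0.2, -0.5]
opening: 1.003
finger_force: 0.0
```

```bash
python3 - <<'E'
from h import *
p=shot('wrist','w2.png'); print(np.array(p['extrinsics']).round(3), ctrl.get_state()['eef_pos'])
find(p,['box','brick_thick','brick_thin','jar_wide','jar_narrow'])
import pickle; pickle.dump({k:p[k] for k in('color','fx','fy','cx','cy','extrinsics')},open('w2.pkl','wb'))
E
```

```text
[[ 0.995 -0.099 -0.001 -0.567]
 [-0.095 -0.959  0.267 -0.035]
 [-0.028 -0.266 -0.964  0.468]
 [ 0.     0.     0.     1.   ]] [ 0.56659468 -0.03261001  0.33786123]
box 0.89 [ 0.584 -0.017  0.069] [289. 169.]
box 0.39 [ 0.517 -0.01   0.118] [229. 174.]
brick_thick 0.95 [ 0.514 -0.009  0.122] [225. 175.]
brick_thin 0.85 [ 0.623 -0.026  0.121] [327. 181.]
brick_thin 0.18 [ 0.517 -0.009  0.121] [228. 174.]
jar_wide 0.77 [0.574 0.017 0.068] [278. 142.]
jar_narrow 0.69 [ 0.565 -0.057  0.073] [277. 203.]
jar_narrow 0.69 [ 0.578 -0.182  0.057] [295. 284.]
```

View pics/w2.png

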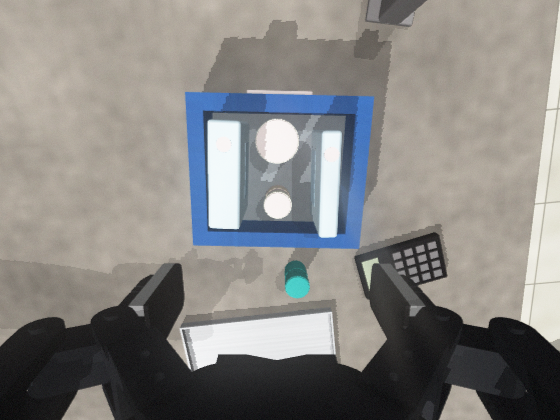

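```bash
python3 - <<'E'
from h import *
import pickle; p=pickle.load(open('w2.pkl','rb'))
g=p['color']
for v in (150,180,210): print(v,g[v,200:250:2,0].tolist(), g[v,306:350:2,0].tolist())
h=cv2.cvtColor(g,cv2.COLOR_RGB2HSV)
m=cv2.inRange(h,(100,120,60),(125,255,255)); 
c=max(cv2.findContours(m,cv2.RETR_EXTERNAL,2)[0],key=cv2.contourArea)
for e in (3,):
  q=cv2.approxPolyDP(c,8,True)[:,0]; w=np.array([ray(p,u,v,.07)[:2] for u,v in q]); print('box',q.tolist(),w.round(3).tolist(),w.mean(0))
n,l=cv2.connectedComponents(cv2.inRange(g[:,:,0],205,255))
for nm,(u0,v0) in {'thick':(225,180),'thin':(329,190)}.items():
    pts=np.argwhere(l==l[v0,u0])[:,::-1]
    w=np.array([ray(p,u,v,.12)[:2] for u,v in pts]).astype(np.float32)*1000; r=cv2.minAreaRect(w); print(nm,r)
E
```

```text
150 [81, 81, 69, 64, 232, 241, 243, 242, 243, 242, 249, 249, 249, 249, 243, 243, 242, 242, 241, 218, 146, 104, 113, 95, 108] [125, 126, 127, 130, 133, 144, 142, 147, 227, 235, 248, 248, 248, 248, 248, 248, 242, 180, 106, 60, 61, 63]
180 [77, 85, 79, 63, 180, 240, 243, 242, 243, 242, 243, 243, 242, 242, 242, 242, 242, 241, 241, 208, 127, 105, 103, 96, 122] [150, 145, 141, 119, 137, 140, 145, 171, 231, 239, 238, 236, 238, 236, 235, 233, 204, 114, 84, 84, 80, 79]
210 [78, 78, 80, 73, 134, 238, 243, 244, 242, 241, 242, 241, 242, 243, 241, 240, 240, 241, 236, 198, 100, 99, 101, 125, 132] [114, 114, 105, 134, 136, 134, 137, 226, 238, 240, 239, 240, 238, 238, 236, 218, 111, 79, 83, 87, 89, 99]
box [[185, 92], [194, 244], [358, 247], [373, 97]] [[0.472, 0.084], [0.45, -0.103], [0.667, -0.128], [0.689, 0.057]] [ 0.56957845 -0.02238262]
thick ((510.9579162597656, -11.607597351074219), (116.67517852783203, 32.61698532104492), 82.09353637695312)
thin ((625.1239624023438, -33.224143981933594), (115.32661437988281, 18.994565963745117), 84.5972671508789)
```

```bash
python3 - <<'E'
from h import *
go(.511,-.012,.19,-7);go(.511,-.012,.107,-7)
E
```

```text
turn [ 0.  -0.   1.1] shift [ 15.9 -57.9 148. ]
turn [ 0.  -0.   1.1] shift [ 15.9 -57.9 231. ]
```

>>> send_rows(
  rows="0 0 1 16 -58 148 1;0 0 1 16 -58 148 1;0 0 1 16 -58 148 1;0 0 1 16 -58 148 1;0 0 1 16 -58 148 1;0 0 1 16 -58 148 1",
)

```text
time: 4.62
eef_pos: [0.513, -0.0128, 0.1926]
tcp_rot: [0.748, 0.663, 0.001, 0.002]
contact_force: [-0.5, 1.6, -0.0]
opening: 0.999
finger_force: 0.0
```

```bash
python3 - <<'E'
from h import *
go(.511,-.012,.107,-7)
E
```

```text
turn [0.3 0.  0.1] shift [ 0.6 -2.5 85.6]
```

>>> send_rows(
  rows="0 0 0 0 -1 45 1;0 0 0 0 -1 84 1;0 0 0 0 -1 84 1;0 0 0 0 -1 84 -1;0 0 0 0 -1 84 -1;0 0 0 0 -1 84 -1;0 0 0 0 -1 84 -1;0 0 0 0 -1 84 -1",
  grip_force=50,
)

```text
time: 5.62
eef_pos: [0.5112, -0.0124, 0.108]
tcp_rot: [0.748, 0.663, 0.001, 0.001]
contact_force: [-1.6, -0.1, 6.0]
opening: 0.416
finger_force: 51.3
```

>>> send_rows(
  rows="0 0 0 0 0 0 -1;0 0 0 0 0 0 -1;0 0 0 0 0 -40 -1;0 0 0 0 0 -80 -1;0 0 0 0 0 -120 -1;0 0 0 0 0 -120 -1;0 0 0 0 0 -120 -1",
)

```text
time: 6.5
eef_pos: [0.5086, -0.0118, 0.2235]
tcp_rot: [0.748, 0.663, -0.001, -0.002]
contact_force: [-0.5, -0.4, -5.1]
opening: 0.412
finger_force: 51.4
```

```bash
python3 - <<'E'
from h import *
go(.456,-.354,.22,1);go(.456,-.354,.096,1)
p=shot('wrist','w3.png'); print(ctrl.get_state()['opening'])
E
```

```text
turn [-0.2 -0.  -7.9] shift [-346.   -11.2    3.4]
turn [-0.2 -0.  -7.9] shift [-346.1  -10.7  127.4]
0.41259329604850153
```

View pics/w3.png

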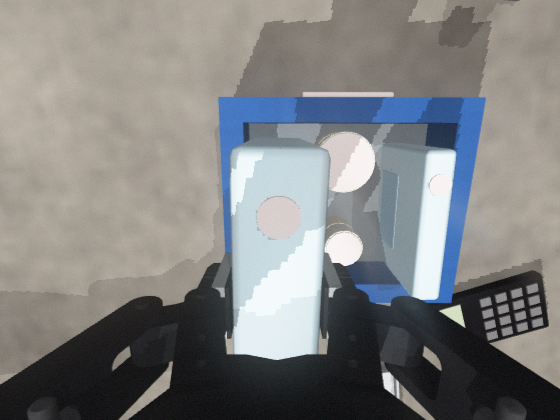

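>>> send_rows(
  rows="0 0 -8 -346 -11 4 -1;0 0 -8 -346 -11 4 -1;0 0 -8 -346 -11 4 -1;0 0 -8 -346 -11 4 -1;0 0 -8 -346 -11 4 -1;0 0 -8 -346 -11 4 -1;0 0 -8 -346 -11 4 -1;0 0 -8 -346 -11 4 -1",
)

```text
time: 7.55
eef_pos: [0.4568, -0.3531, 0.2194]
tcp_rot: [0.7, 0.714, 0.0, -0.002]
contact_force: [-0.3, -0.2, -4.5]
opening: 0.414
finger_force: 50.7
```

>>> send_rows(
  rows="0 0 0 0 0 0 -1;0 0 0 0 0 0 -1;0 0 0 0 0 0 -1",
)

```text
time: 7.92
eef_pos: [0.4578, -0.3537, 0.2221]
tcp_rot: [0.7, 0.714, -0.0, 0.0]
contact_force: [0.1, -0.5, -3.3]
opening: 0.419
finger_force: 50.7
```

```bash
python3 - <<'E'
from h import *
p=shot('wrist','w4.png'); go(.456,-.354,.096,1); 
q=shot('top','t4.png'); find(q,['tray','brick_thick']); find(p,['tray'])
cv2.imwrite('pics/t4c.png',cv2.resize(cv2.imread('pics/t4.png')[160:320,340:500],None,fx=3.75,fy=3.75))
E
```

```text
turn [0.  0.  0.1] shift [-1.000e-01 -1.800e+00  1.261e+02]
tray 0.76 [ 0.523 -0.34   0.005] [419. 231.]
brick_thick 0.68 [ 0.46  -0.309  0.233] [449. 252.]
tray 0.7 [ 0.559 -0.328  0.007] [371. 169.]
```

View pics/t4c.png

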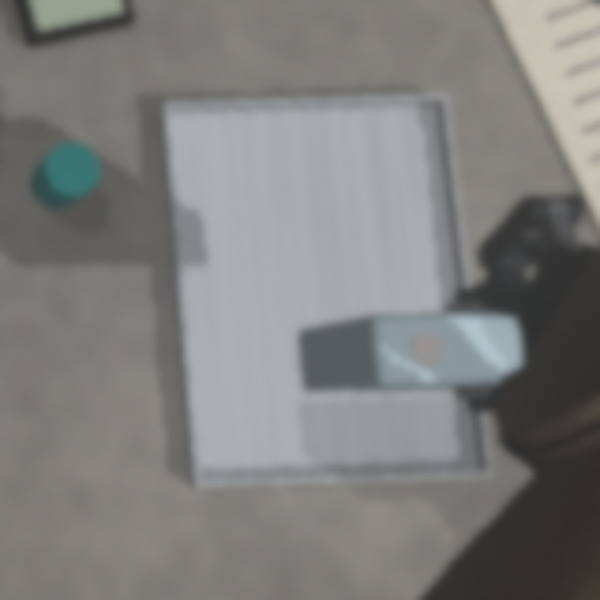

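>>> send_rows(
  rows="0 0 0 0 -1 40 -1;0 0 0 0 -1 80 -1;0 0 0 0 -1 105 -1;0 0 0 0 -1 115 -1;0 0 0 0 -1 121 -1;0 0 0 0 -1 124 -1;0 0 0 0 -1 124 -1;0 0 0 0 -1 124 -1",
)

```text
time: 9.18
eef_pos: [0.4569, -0.3547, 0.0989]
tcp_rot: [0.7, 0.714, -0.0, 0.001]
contact_force: [-0.5, 0.9, -3.6]
opening: 0.417
finger_force: 50.6
```

```bash
python3 - <<'E'
from h import *
s=ctrl.get_state(); print(s['eef_pos'],s['contact_force'],s['opening'])
E
```

```text
[ 0.45691748 -0.35470571  0.09885393] [-0.45555746  0.86186882 -3.56876197] 0.41716091516008774
```

>>> send_rows(
  rows="0 0 0 0 0 1 -1;0 0 0 0 0 2 -1;0 0 0 0 0 3 -1;0 0 0 0 0 3 -1;0 0 0 0 0 3 -1",
)

```text
time: 9.8
eef_pos: [0.4568, -0.3544, 0.0966]
tcp_rot: [0.7, 0.714, -0.0, -0.0]
contact_force: [-2.9, 3.0, 5.2]
opening: 0.417
finger_force: 51.9
```

>>> send_rows(
  rows="0 0 0 0 0 0 0;0 0 0 0 0 0 0.5;0 0 0 0 0 0 1;0 0 0 0 0 0 1;0 0 0 0 0 -50 1;0 0 0 0 0 -100 1;0 0 0 0 0 -120 1;0 0 0 0 0 -120 1",
)

```text
time: 10.8
eef_pos: [0.457, -0.3549, 0.2162]
tcp_rot: [0.7, 0.714, -0.0, 0.002]
contact_force: [-0.9, -1.1, -0.2]
opening: 0.999
finger_force: 0.0
```

```bash
python3 - <<'E'
from h import *
go(.625,-.033,.215,-7)
E
```

```text
turn [0.1 0.1 8.1] shift [318.6 174.2   0.8]
```

>>> send_rows(
  rows="0 0 8 319 174 1 1;0 0 8 319 174 1 1;0 0 8 319 174 1 1;0 0 8 319 174 1 1;0 0 8 319 174 1 1;0 0 8 319 174 1 1;0 0 8 319 174 1 1;0 0 8 319 174 1 1",
)

```text
time: 11.8
eef_pos: [0.6231, -0.0319, 0.2112]
tcp_rot: [0.748, 0.663, -0.002, -0.002]
contact_force: [1.3, -0.9, -0.1]
opening: 0.997
finger_force: 0.0
```

>>> send_rows(
  rows="0 0 0 0 0 0 1;0 0 0 0 0 0 1",
)

```text
time: 12.05
eef_pos: [0.6239, -0.0332, 0.2137]
tcp_rot: [0.749, 0.663, -0.0, -0.0]
contact_force: [0.1, -0.6, 0.5]
opening: 1.0
finger_force: 0.0
```

```bash
python3 - <<'E'
from h import *
p=shot('wrist','w5.png'); go(.625,-.033,.107,-7); find(p,['brick_thin','jar_wide','jar_narrow'])
g=p['color']
n,l=cv2.connectedComponents(cv2.inRange(g[:,:,0],200,255))
u0,v0=pix(p,[.625,-.01,.12]).astype(int); print(u0,v0,g[v0,u0])
pts=np.argwhere(l==l[v0,u0])[:,::-1]; w=np.array([ray(p,u,v,.12)[:2] for u,v in pts]).astype(np.float32)*1000; print(cv2.minAreaRect(w))
E
```

```text
turn [-0.  0.  0.] shift [  0.2   0.9 106.9]
brick_thin 0.96 [ 0.627 -0.023  0.122] [278. 211.]
jar_wide 0.61 [0.576 0.021 0.068] [211. 150.]
jar_narrow 0.94 [ 0.582 -0.182  0.05 ] [254. 341.]
jar_narrow 0.6 [ 0.57  -0.053  0.071] [218. 236.]
272 192 [252 254 254]
((625.6476440429688, -33.13634490966797), (117.47855377197266, 20.466896057128906), 84.6383056640625)
```

View pics/w5.png

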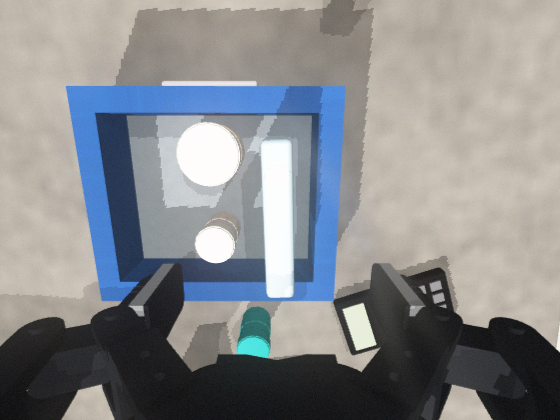

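>>> send_rows(
  rows="0 0 -1.5 0 1.5 50 1;0 0 -1.5 0 1.5 95 1;0 0 -1.5 0 1.5 106 1;0 0 -1.5 0 1.5 106 1;0 0 -1.5 0 1.5 106 -1;0 0 -1.5 0 1.5 106 -1;0 0 -1.5 0 1.5 106 -1;0 0 -1.5 0 1.5 106 -1",
)

```text
time: 13.25
eef_pos: [0.6262, -0.0322, 0.1089]
tcp_rot: [0.74, 0.673, 0.0, 0.0]
contact_force: [-0.3, -0.7, 4.0]
opening: 0.249
finger_force: 49.5
```

>>> send_rows(
  rows="0 0 0 0 0 0 -1;0 0 0 0 0 0 -1",
)

```text
time: 13.5
eef_pos: [0.6262, -0.0322, 0.1089]
tcp_rot: [0.74, 0.673, 0.0, 0.0]
contact_force: [-1.5, -0.6, 5.9]
opening: 0.253
finger_force: 50.0
```

>>> send_rows(
  rows="0 0 0 0 0 -40 -1;0 0 0 0 0 -80 -1;0 0 0 0 0 -120 -1;0 0 0 0 0 -120 -1;0 0 0 0 0 -120 -1",
)

```text
time: 14.12
eef_pos: [0.6246, -0.0319, 0.2251]
tcp_rot: [0.74, 0.673, -0.001, -0.002]
contact_force: [-1.5, -0.5, -3.0]
opening: 0.251
finger_force: 49.9
```

```bash
python3 - <<'E'
from h import *
go(.566,-.354,.23,1)
E
```

```text
turn [-0.2 -0.  -6.4] shift [-326.1  -28.1   -5. ]
```

>>> send_rows(
  rows="0 0 -6.5 -326 -28 -5 -1;0 0 -6.5 -326 -28 -5 -1;0 0 -6.5 -326 -28 -5 -1;0 0 -6.5 -326 -28 -5 -1;0 0 -6.5 -326 -28 -5 -1;0 0 -6.5 -326 -28 -5 -1;0 0 -6.5 -326 -28 -5 -1;0 0 -6.5 -326 -28 -5 -1",
)

```text
time: 15.12
eef_pos: [0.5674, -0.3521, 0.2313]
tcp_rot: [0.7, 0.714, 0.0, -0.002]
contact_force: [0.8, 0.4, -2.3]
opening: 0.252
finger_force: 49.7
```

>>> send_rows(
  rows="0 0 0 0 0 0 -1;0 0 0 0 0 0 -1;0 0 0 0 0 0 -1",
)

```text
time: 15.5
eef_pos: [0.5676, -0.3535, 0.2332]
tcp_rot: [0.7, 0.714, 0.0, 0.0]
contact_force: [1.2, 0.6, -2.4]
opening: 0.251
finger_force: 49.7
```

```bash
python3 - <<'E'
from h import *
go(.568,-.354,.0967,1)
E
```

```text
turn [0.  0.  0.2] shift [ -0.5   0.3 136.5]
```

>>> send_rows(
  rows="0 0 0 0 0 50 -1;0 0 0 0 0 95 -1;0 0 0 0 0 120 -1;0 0 0 0 0 128 -1;0 0 0 0 0 132 -1;0 0 0 0 0 135 -1;0 0 0 0 0 137 -1;0 0 0 0 0 137 -1",
)

```text
time: 16.5
eef_pos: [0.5679, -0.3545, 0.097]
tcp_rot: [0.7, 0.714, 0.0, 0.001]
contact_force: [0.9, 0.6, -1.6]
opening: 0.254
finger_force: 49.8
```

>>> send_rows(
  rows="0 0 0 0 0 0 -1;0 0 0 0 0 0 -1",
)

```text
time: 16.75
eef_pos: [0.5679, -0.3545, 0.097]
tcp_rot: [0.7, 0.714, 0.0, 0.001]
contact_force: [1.0, 0.3, 0.1]
opening: 0.253
finger_force: 50.1
```

Light contact; settle half a millimetre more, release and rise.

>>> send_rows(
  rows="0 0 0 0 0 0.7 -1;0 0 0 0 0 0.7 -1;0 0 0 0 0 0.7 0;0 0 0 0 0 0.7 0.5;0 0 0 0 0 0.7 1;0 0 0 0 0 0.7 1;0 0 0 0 0 -50 1;0 0 0 0 0 -110 1",
)

```text
time: 17.75
eef_pos: [0.5664, -0.3534, 0.2049]
tcp_rot: [0.7, 0.714, -0.0, -0.002]
contact_force: [0.5, -1.0, 0.1]
opening: 1.004
finger_force: 0.0
```

>>> send_rows(
  rows="0 0 0 0 0 -10 1;0 0 0 0 0 -10 1",
)

```text
time: 18.0
eef_pos: [0.5676, -0.3543, 0.2169]
tcp_rot: [0.7, 0.714, 0.0, 0.001]
contact_force: [-0.3, -0.6, -0.7]
opening: 0.999
finger_force: 0.0
```

```bash
python3 - <<'E'
from h import *
p=shot('wrist','w6.png'); find(p,['brick_thin','brick_thick','tray'])
go(.57,-.08,.23,-7)
E
```

```text
brick_thin 0.92 [ 0.566 -0.346  0.109] [274. 208.]
brick_thick 0.68 [ 0.47  -0.344  0.107] [146. 203.]
tray 0.94 [ 0.535 -0.329  0.006] [245. 168.]
turn [-0.2 -0.2  8.1] shift [273.2   8.9 -16.2]
```

View pics/w6.png

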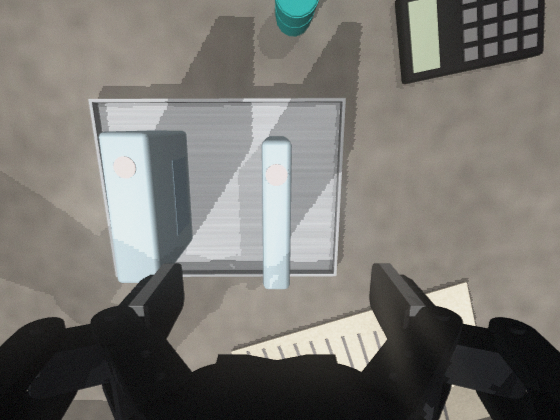

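>>> send_rows(
  rows="0 0 8 273 9 -16 1;0 0 8 273 9 -16 1;0 0 8 273 9 -16 1;0 0 8 273 9 -16 1;0 0 8 273 9 -16 1;0 0 8 273 9 -16 1;0 0 8 273 9 -16 1",
)

```text
time: 19.08
eef_pos: [0.5707, -0.0815, 0.2309]
tcp_rot: [0.748, 0.663, -0.001, -0.001]
contact_force: [-0.7, -0.8, -0.5]
opening: 1.002
finger_force: 0.0
```

```bash
python3 - <<'E'
from h import *
p=shot('wrist','w7.png'); find(p,['jar_wide','jar_narrow'])
g=p['color']; n,l,st,cen=cv2.connectedComponentsWithStats(cv2.inRange(g.min(2),170,255))
for i in range(1,n):
    if st[i,4]>600: print(st[i],cen[i].round(), *[ray(p,*cen[i],z).round(4) for z in(.067,.073)])
go(.57,-.02,.09,-7)
E
```

```text
jar_wide 0.89 [0.575 0.02  0.069] [267.  86.]
jar_narrow 0.9 [ 0.582 -0.178  0.059] [297. 289.]
jar_narrow 0.64 [ 0.568 -0.055  0.071] [269. 175.]
[    0     0   295   287 23014] [ 96. 176.] [ 0.4101 -0.0381  0.067 ] [ 0.4137 -0.0376  0.073 ]
[  401    27   159   168 12034] [475. 126.] [ 0.7519 -0.0344  0.067 ] [ 0.7483 -0.034   0.073 ]
[  206    54   143   100 10192] [270. 104.] [0.5763 0.0051 0.067 ] [0.5764 0.0046 0.073 ]
[ 248  159   40   42 1255] [267. 180.] [ 0.5655 -0.0605  0.067 ] [ 0.5658 -0.0596  0.073 ]
[ 491  198   69   76 2001] [522. 229.] [ 0.8016 -0.1356  0.067 ] [ 0.797  -0.1331  0.073 ]
[ 310  241   60   50 1460] [341. 262.] [ 0.627  -0.1492  0.067 ] [ 0.626  -0.1464  0.073 ]
[ 450  275   50   52 1236] [476. 300.] [ 0.7614 -0.2073  0.067 ] [ 0.7576 -0.2033  0.073 ]
[528 278  32  57 642] [548. 305.] [ 0.8353 -0.2224  0.067 ] [ 0.83  -0.218  0.073]
[ 351  290   30   80 1249] [362. 332.] [ 0.6445 -0.2317  0.067 ] [ 0.6431 -0.2271  0.073 ]
[ 210  325  138   41 2840] [287. 343.] [ 0.5638 -0.2369  0.067 ] [ 0.5641 -0.2322  0.073 ]
turn [-0.  0.  0.] shift [ 61.6  -8.4 141.4]
```

View pics/w7.png

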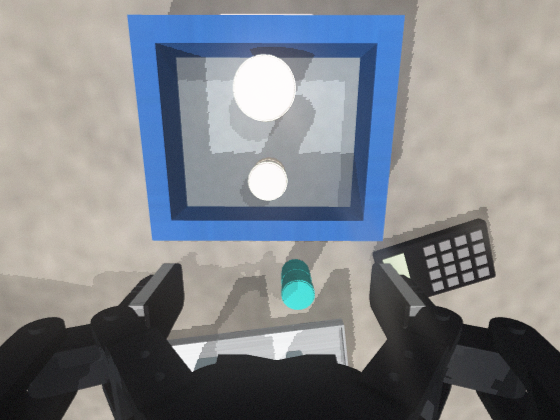

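```bash
python3 - <<'E'
from h import *
p=shot('wrist'); w=ray(p,264,88,.067); n=ray(p,268,181,.073); print(w,n)
go(w[0],w[1],.130,-7)
q=shot('top')
h=cv2.cvtColor(q['color'],cv2.COLOR_RGB2GRAY)
for nm,(u0,v0),r in(('wide',(146,258),26),('narrow',(144,203),20)):
    m=np.zeros_like(h); cv2.circle(m,(u0,v0),r,255,-1); m&=cv2.inRange(h,0,115)
    c=max(cv2.findContours(m,cv2.RETR_EXTERNAL,2)[0],key=cv2.contourArea); (u,v),rr=cv2.minEnclosingCircle(c); e=cv2.fitEllipse(c); print(nm,u,v,rr,e,ray(q,u,v,.016),ray(q,*e[0],.016))
E
```

```text
[0.57307968 0.01778559 0.067     ] [ 0.56658524 -0.06087298  0.073     ]
turn [-0. -0.  0.] shift [ 99.4 -10.  101.6]
wide 140.5 263.0 12.419842720031738 ((142.21084594726562, 260.4027404785156), (23.018461227416992, 25.556758880615234), 148.97293090820312) [0.45138904 0.33721431 0.016     ] [0.45749909 0.33347471 0.016     ]
narrow 134.5 203.0 6.020897388458252 ((136.33360290527344, 203.18287658691406), (8.305441856384277, 13.74348258972168), 4.693199157714844) [0.59744787 0.36005506 0.016     ] [0.59695431 0.35553504 0.016     ]
```

>>> send_rows(
  rows="0 0 0 99 -10 102 1;0 0 0 99 -10 102 1;0 0 0 99 -10 102 1;0 0 0 99 -10 102 1;0 0 0 99 -10 102 1;0 0 0 99 -10 150 1;0 0 0 99 -10 180 1;0 0 0 99 -10 180 1",
)

```text
time: 20.32
eef_pos: [0.5723, 0.0174, 0.0511]
tcp_rot: [0.749, 0.663, -0.001, -0.001]
contact_force: [-0.0, -0.4, -0.2]
opening: 0.999
finger_force: 0.0
```

>>> send_rows(
  rows="0 0 0 0 0 0 -0.5;0 0 0 0 0 0 -1;0 0 0 0 0 0 -1;0 0 0 0 0 0 -1;0 0 0 0 0 0 -1;0 0 0 0 0 0 -1",
  grip_force=25,
)

```text
time: 21.08
eef_pos: [0.5748, 0.018, 0.0546]
tcp_rot: [0.748, 0.663, 0.001, 0.002]
contact_force: [-1.3, -0.8, 6.6]
opening: 0.6
finger_force: 26.7
```

>>> send_rows(
  rows="0 0 0 0 0 -20 -1;0 0 0 0 0 -60 -1;0 0 0 0 0 -110 -1;0 0 0 0 0 -150 -1;0 0 0 0 0 -150 -1;0 0 0 0 0 -150 -1",
)

```text
time: 21.82
eef_pos: [0.5723, 0.0187, 0.2014]
tcp_rot: [0.748, 0.663, -0.0, -0.0]
contact_force: [-0.6, 0.2, -1.1]
opening: 0.604
finger_force: 26.6
```

```bash
python3 - <<'E'
from h import *
go(.46,.27,.23,20)
E
```

```text
turn [ -0.1  -0.  -26.9] shift [ 236.  -141.7  -28.4]
```

>>> send_rows(
  rows="0 0 0 242 -135 -28 -1;0 0 0 242 -135 -28 -1;0 0 0 242 -135 -28 -1;0 0 0 242 -135 -28 -1;0 0 0 242 -135 -28 -1;0 0 0 242 -135 -28 -1;0 0 0 242 -135 -28 -1;0 0 0 242 -135 -28 -1",
)

```text
time: 22.82
eef_pos: [0.4682, 0.2738, 0.229]
tcp_rot: [0.749, 0.663, -0.001, -0.0]
contact_force: [-0.7, -0.2, -0.3]
opening: 0.597
finger_force: 26.6
```

```bash
python3 - <<'E'
from h import *
p=shot('wrist','w8.png'); find(p,['holder_wide','holder_narrow','jar_wide']); s=ctrl.get_state(); print(s['eef_pos'])
import pickle; pickle.dump({k:p[k] for k in('color','fx','fy','cx','cy','extrinsics')},open('w8.pkl','wb'))
E
```

```text
holder_wide 0.72 [0.463 0.324 0.009] [265. 145.]
holder_narrow 0.81 [0.602 0.338 0.006] [395. 115.]
jar_wide 0.82 [0.471 0.28  0.243] [279. 291.]
[0.46839564 0.27421019 0.22979378]
```

View pics/w8.png

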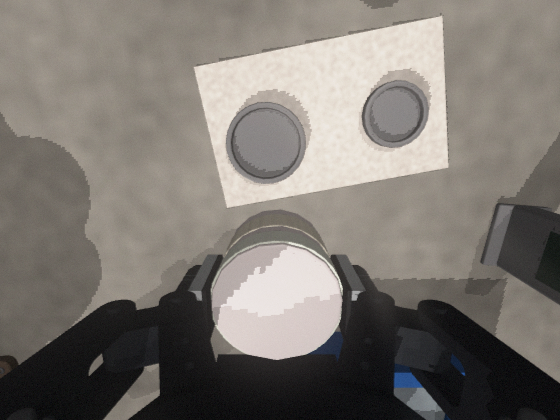

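```bash
python3 - <<'E'
from h import *
import pickle; p=pickle.load(open('w8.pkl','rb'))
w=ray(p,266,142.5,.015); n=ray(p,395.5,114,.015); j=ray(p,277,300,.242); print(w,n,np.linalg.norm(w-n),j)
print('widths',[ray(p,a,142,.016)[0] for a in(226,306)],[ray(p,a,300,.242)[0] for a in(211,343)],[ray(p,277,a,.242)[1] for a in(241,360)])
s=ctrl.get_state()['eef_pos']
go(w[0],w[1],.12,-7)
E
```

```text
[0.46415255 0.32641227 0.015     ] [0.59891973 0.33866815 0.015     ] 0.13532330858667715 [0.46966877 0.27609795 0.242     ]
widths [np.float64(0.42288949288202393), np.float64(0.5056032506354339)] [np.float64(0.4441556392587751), np.float64(0.4951554869801329)] [np.float64(0.3003340561664787), np.float64(0.24845397997821211)]
turn [-0.  0.  0.] shift [ 51.3 -10.5 109.8]
```

>>> send_rows(
  rows="0 0 0 50 -11 60 -1;0 0 0 50 -11 110 -1;0 0 0 50 -11 140 -1;0 0 0 50 -11 160 -1;0 0 0 50 -11 170 -1;0 0 0 50 -11 176 -1;0 0 0 50 -11 179 -1;0 0 0 50 -11 179 -1",
)

```text
time: 24.02
eef_pos: [0.4637, 0.3261, 0.0517]
tcp_rot: [0.748, 0.663, 0.001, 0.0]
contact_force: [-0.6, -0.2, -1.6]
opening: 0.599
finger_force: 26.6
```

```bash
python3 - <<'E'
from h import *
s=ctrl.get_state(); print(s['eef_pos'],s['contact_force'])
E
```

```text
[0.46366052 0.3260931  0.05173082] [-0.63852529 -0.17829396 -1.59707292]
```

>>> send_rows(
  rows="0 0 0 0 0 1 -1;0 0 0 0 0 2 -1;0 0 0 0 0 3 -1;0 0 0 0 0 4 -1;0 0 0 0 0 4 -1;0 0 0 0 0 4 -1",
)

```text
time: 24.78
eef_pos: [0.4632, 0.326, 0.0476]
tcp_rot: [0.748, 0.663, -0.0, -0.0]
contact_force: [-2.6, -1.1, 5.4]
opening: 0.6
finger_force: 27.0
```

>>> send_rows(
  rows="0 0 0 0 0 0 0.4;0 0 0 0 0 0 0.7;0 0 0 0 0 0 1;0 0 0 0 0 0 1;0 0 0 0 0 -50 1;0 0 0 0 0 -110 1;0 0 0 0 0 -160 1;0 0 0 0 0 -160 1",
)

```text
time: 25.78
eef_pos: [0.4659, 0.3273, 0.2131]
tcp_rot: [0.748, 0.663, 0.006, 0.002]
contact_force: [0.1, -0.4, -0.0]
opening: 1.002
finger_force: 0.0
```

```bash
python3 - <<'E'
from h import *
p=shot('wrist','w9.png'); find(p,['jar_wide','holder_wide'])
go(.5665,-.0605,.19,-7); go(.5665,-.0605,.052,-7)
E
```

```text
jar_wide 0.73 [0.466 0.328 0.058] [274. 205.]
holder_wide 0.63 [0.467 0.34  0.017] [274. 184.]
turn [-0.1  0.1  0.1] shift [-370.8  149.7   15.9]
turn [-0.1  0.1  0.1] shift [-370.7  149.9  153.9]
```

>>> send_rows(
  rows="0 0 0 -371 150 16 1;0 0 0 -371 150 16 1;0 0 0 -371 150 16 1;0 0 0 -371 150 16 1;0 0 0 -371 150 16 1;0 0 0 -371 150 16 1;0 0 0 -371 150 16 1;0 0 0 -371 150 16 1",
)

```text
time: 26.92
eef_pos: [0.5665, -0.0619, 0.1883]
tcp_rot: [0.749, 0.662, -0.001, -0.002]
contact_force: [-0.2, 0.6, -0.5]
opening: 1.002
finger_force: 0.0
```

```bash
python3 - <<'E'
from h import *
p=shot('wrist','w10.png'); find(p,['jar_narrow']); go(.5665,-.0605,.052,-7)
E
```

```text
jar_narrow 0.89 [ 0.569 -0.054  0.073] [278. 205.]
jar_narrow 0.78 [ 0.58  -0.179  0.056] [305. 329.]
turn [-0.2 -0.1  0.1] shift [ -0.8   0.7 137. ]
```

>>> send_rows(
  rows="0 0 0 1 1 50 1;0 0 0 1 1 100 1;0 0 0 1 1 137 1;0 0 0 1 1 137 1;0 0 0 1 1 137 -0.5;0 0 0 1 1 137 -1;0 0 0 1 1 137 -1;0 0 0 1 1 137 -1",
)

```text
time: 28.02
eef_pos: [0.5698, -0.0598, 0.0559]
tcp_rot: [0.748, 0.663, 0.001, 0.001]
contact_force: [-1.0, 0.7, 6.5]
opening: 0.391
finger_force: 25.2
```

>>> send_rows(
  rows="0 0 0 0 0 0 -1;0 0 0 0 0 0 -1;0 0 0 0 0 0 -1",
)

```text
time: 28.4
eef_pos: [0.5698, -0.0598, 0.0559]
tcp_rot: [0.748, 0.663, 0.001, 0.001]
contact_force: [-1.4, 0.9, 6.6]
opening: 0.392
finger_force: 25.2
```

>>> send_rows(
  rows="0 0 0 0 0 -20 -1;0 0 0 0 0 -60 -1;0 0 0 0 0 -110 -1;0 0 0 0 0 -160 -1;0 0 0 0 0 -160 -1;0 0 0 0 0 -160 -1",
)

```text
time: 29.15
eef_pos: [0.5681, -0.0595, 0.214]
tcp_rot: [0.748, 0.663, -0.0, -0.0]
contact_force: [-0.5, 0.0, -1.4]
opening: 0.392
finger_force: 25.1
```

```bash
python3 - <<'E'
from h import *
p=shot('wrist','w11.png'); s=ctrl.get_state(); e=s['eef_pos']
find(p,['jar_narrow']); print(e)
go(.599,.29,.22,-7)
E
```

```text
jar_narrow 0.92 [ 0.569 -0.052  0.228] [273. 291.]
[ 0.56756534 -0.05931472  0.21265736]
turn [-0.2 -0.   0.1] shift [350.5 -10.6  -7.7]
```

View pics/w11.png

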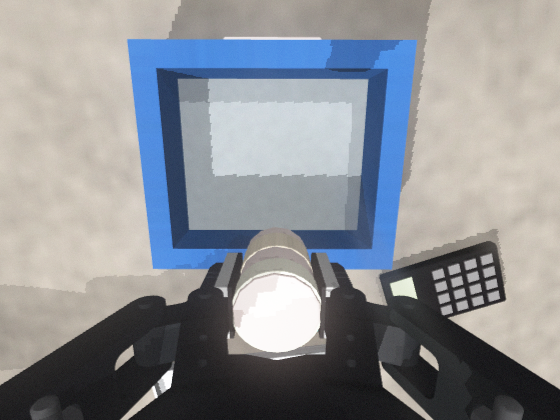

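```bash
python3 - <<'E'
from h import *
p=shot('wrist'); e=np.array(ctrl.get_state()['eef_pos']); j=ray(p,277,311.5,e[2]+.0171); print((j-e)*1000)
d=j-e; go(.5995-d[0],.3385-d[1],.16,-7)
E
```

```text
[ 1.12621656 -0.27429616 17.1       ]
turn [-0.2 -0.   0.1] shift [398.8 -16.9  52.1]
```

>>> send_rows(
  rows="0 0 0 399 -17 0 -1;0 0 0 399 -17 0 -1;0 0 0 399 -17 0 -1;0 0 0 399 -17 0 -1;0 0 0 399 -17 0 -1;0 0 0 399 -17 0 -1;0 0 0 399 -17 0 -1;0 0 0 399 -17 0 -1",
)

```text
time: 30.3
eef_pos: [0.5989, 0.3396, 0.2121]
tcp_rot: [0.748, 0.664, -0.001, -0.0]
contact_force: [0.6, -0.9, 0.2]
opening: 0.392
finger_force: 25.1
```

```bash
python3 - <<'E'
from h import *
go(.5984,.3388,.0530,-7); p=shot('wrist'); find(p,['holder_narrow','holder_wide'])
E
```

```text
turn [-0.1  0.1  0.2] shift [ -0.6   0.  159.1]
holder_narrow 0.84 [0.601 0.338 0.004] [278. 193.]
holder_wide 0.74 [0.481 0.342 0.012] [165. 204.]
```

>>> send_rows(
  rows="0 0 0 0 0 55 -1;0 0 0 0 0 105 -1;0 0 0 0 0 135 -1;0 0 0 0 0 150 -1;0 0 0 0 0 157 -1;0 0 0 0 0 159 -1;0 0 0 0 0 159 -1;0 0 0 0 0 159 -1",
)

```text
time: 31.45
eef_pos: [0.6003, 0.339, 0.0563]
tcp_rot: [0.748, 0.663, 0.001, 0.0]
contact_force: [-0.2, -0.9, -1.3]
opening: 0.388
finger_force: 25.1
```

>>> send_rows(
  rows="0 0 0 0 0 1 -1;0 0 0 0 0 2 -1;0 0 0 0 0 3 -1;0 0 0 0 0 4 -1;0 0 0 0 0 4 -1;0 0 0 0 0 4 -1",
)

```text
time: 32.2
eef_pos: [0.5996, 0.3386, 0.0509]
tcp_rot: [0.748, 0.663, -0.0, -0.0]
contact_force: [-0.3, 0.4, -0.8]
opening: 0.388
finger_force: 25.1
```

>>> send_rows(
  rows="0 0 0 0 0 1 -1;0 0 0 0 0 2 -1;0 0 0 0 0 2 -1;0 0 0 0 0 2 -1",
)

```text
time: 32.7
eef_pos: [0.5997, 0.3386, 0.049]
tcp_rot: [0.748, 0.663, 0.0, 0.0]
contact_force: [-0.8, -0.5, -0.1]
opening: 0.39
finger_force: 25.3
```

>>> send_rows(
  rows="0 0 0 0 0 0.7 -1;0 0 0 0 0 0.7 -1;0 0 0 0 0 0.7 0.3;0 0 0 0 0 0.7 0.6;0 0 0 0 0 0.7 0.6;0 0 0 0 0 -50 0.8;0 0 0 0 0 -100 1;0 0 0 0 0 -150 1",
)

```text
time: 33.7
eef_pos: [0.5995, 0.3385, 0.2002]
tcp_rot: [0.748, 0.663, -0.0, -0.0]
contact_force: [0.0, 0.1, 1.1]
opening: 0.999
finger_force: 0.0
```

>>> send_rows(
  rows="0 0 0 -60 0 -30 1;0 0 0 -60 0 -30 1;0 0 0 -60 0 -30 1;0 0 0 -60 0 -30 1",
)

```text
time: 34.2
eef_pos: [0.5917, 0.2796, 0.2271]
tcp_rot: [0.748, 0.664, -0.001, -0.001]
contact_force: [-0.3, 0.4, -0.7]
opening: 0.999
finger_force: 0.0
```

```bash
python3 - <<'E'
from h import *
p=shot('wrist','w12.png'); find(p,['jar_narrow','jar_wide','holder_wide','holder_narrow'])
go(.5665,-.354,.23,1); print(ctrl.get_state()['eef_pos'])
import pickle; pickle.dump({k:p[k] for k in('color','fx','fy','cx','cy','extrinsics')},open('w12.pkl','wb'))
E
```

```text
jar_narrow 0.96 [0.601 0.337 0.064] [279. 137.]
jar_wide 0.97 [0.469 0.326 0.062] [137. 167.]
holder_wide 0.71 [0.483 0.332 0.01 ] [169. 154.]
holder_wide 0.22 [0.601 0.337 0.065] [279. 137.]
holder_narrow 0.92 [0.598 0.34  0.016] [276. 133.]
turn [-0.1  0.  -7.9] shift [-632.1   50.1   -1.7]
[0.59217192 0.27956494 0.22803222]
```

View pics/w12.png

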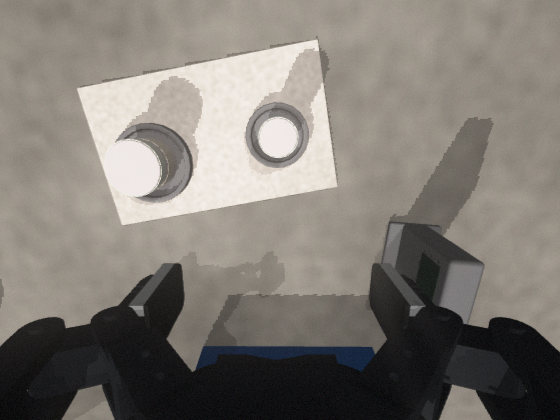

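```bash
python3 - <<'E'
from h import *
import pickle; p=pickle.load(open('w12.pkl','rb'))
print(ray(p,278,137,.066),ray(p,278,134,.016)); print(ray(p,134,168,.060),ray(p,151,163,.016),[ray(p,u,163,.016)[0] for u in(110,192)])
E
```

```text
[0.60046097 0.33792254 0.066     ] [0.60072924 0.33942518 0.016     ]
[0.46569517 0.32584184 0.06      ] [0.46418178 0.32576772 0.016     ] [np.float64(0.421134122670919), np.float64(0.5071910711595067)]
```

>>> send_rows(
  rows="0 0 -8 -632 51 -2 1;0 0 -8 -632 51 -2 1;0 0 -8 -632 51 -2 1;0 0 -8 -632 51 -2 1;0 0 -8 -632 51 -2 1;0 0 -8 -632 51 -2 1;0 0 -8 -632 51 -2 1;0 0 -8 -632 51 -2 1",
)

```text
time: 35.45
eef_pos: [0.5724, -0.2223, 0.2306]
tcp_rot: [0.7, 0.714, 0.0, 0.0]
contact_force: [0.7, -0.2, 0.1]
opening: 1.001
finger_force: 0.0
```

```bash
python3 - <<'E'
from h import *
p=shot('top');p=shot('top');go(.5679,-.3545,.21,1)
E
```

```text
turn [ 0.   0.1 -0.3] shift [-128.2   -5.8   20.8]
```

>>> send_rows(
  rows="0 0 0 -128 -6 20 1;0 0 0 -128 -6 20 1;0 0 0 -128 -6 20 1;0 0 0 -128 -6 20 1;0 0 0 -128 -6 20 1",
)

```text
time: 36.17
eef_pos: [0.5695, -0.3468, 0.2108]
tcp_rot: [0.7, 0.715, 0.0, -0.0]
contact_force: [-0.1, -0.2, -0.5]
opening: 1.001
finger_force: 0.0
```

```bash
python3 - <<'E'
from h import *
p=shot('wrist'); find(p,['brick_thin','brick_thick']); go(.5679,-.3545,.0975,1)
E
```

```text
brick_thin 0.75 [ 0.569 -0.348  0.109] [275. 222.]
brick_thick 0.65 [ 0.468 -0.343  0.107] [140. 213.]
turn [0.  0.  0.2] shift [ -7.2  -1.8 113.6]
```

>>> send_rows(
  rows="0 0 0 -7 -2 50 1;0 0 0 -7 -2 95 1;0 0 0 -7 -2 112 1;0 0 0 -7 -2 112 1;0 0 0 -7 -2 112 -1;0 0 0 -7 -2 112 -1;0 0 0 -7 -2 112 -1;0 0 0 -7 -2 112 -1",
  grip_force=50,
)

```text
time: 37.33
eef_pos: [0.5677, -0.3562, 0.0997]
tcp_rot: [0.7, 0.714, 0.0, 0.001]
contact_force: [0.3, -1.2, 7.6]
opening: 0.249
finger_force: 51.7
```

>>> send_rows(
  rows="0 0 0 0 0 0 -1;0 0 0 0 0 0 -1;0 0 0 0 0 0 -1",
)

```text
time: 37.7
eef_pos: [0.5677, -0.3562, 0.0997]
tcp_rot: [0.7, 0.714, 0.0, 0.001]
contact_force: [-0.3, -0.0, 4.7]
opening: 0.25
finger_force: 50.8
```

>>> send_rows(
  rows="0 0 0 0 0 -40 -1;0 0 0 0 0 -80 -1;0 0 0 0 0 -130 -1;0 0 0 0 0 -130 -1;0 0 0 0 0 -130 -1;0 0 0 0 0 -130 -1",
)

```text
time: 38.45
eef_pos: [0.5658, -0.3546, 0.2246]
tcp_rot: [0.7, 0.714, -0.0, -0.003]
contact_force: [-0.8, 0.3, -3.5]
opening: 0.247
finger_force: 50.1
```

```bash
python3 - <<'E'
from h import *
go(.6258,-.0325,.23,-5.5)
E
```

```text
turn [-0.3 -0.2  6.6] shift [320.9  66.2  -4.4]
```

>>> send_rows(
  rows="0 0 6.5 319 66 -4 -1;0 0 6.5 319 66 -4 -1;0 0 6.5 319 66 -4 -1;0 0 6.5 319 66 -4 -1;0 0 6.5 319 66 -4 -1;0 0 6.5 319 66 -4 -1;0 0 6.5 319 66 -4 -1;0 0 6.5 319 66 -4 -1",
)

```text
time: 39.45
eef_pos: [0.6266, -0.0369, 0.2316]
tcp_rot: [0.74, 0.673, -0.001, -0.0]
contact_force: [-0.8, 0.8, -3.3]
opening: 0.247
finger_force: 50.0
```

>>> send_rows(
  rows="0 0 0 0 0 0 -1;0 0 0 0 0 0 -1;0 0 0 0 0 0 -1",
)

```text
time: 39.83
eef_pos: [0.6269, -0.0361, 0.2326]
tcp_rot: [0.74, 0.673, 0.0, 0.0]
contact_force: [-0.4, 0.2, -2.9]
opening: 0.252
finger_force: 50.0
```

```bash
python3 - <<'E'
from h import *
go(.6262,-.034,.1117,-5.5)
E
```

```text
turn [0. 0. 0.] shift [  2.1  -0.9 120.9]
```

>>> send_rows(
  rows="0 0 0 2 -1 40 -1;0 0 0 2 -1 75 -1;0 0 0 2 -1 100 -1;0 0 0 2 -1 112 -1;0 0 0 2 -1 117 -1;0 0 0 2 -1 120 -1;0 0 0 2 -1 121 -1;0 0 0 2 -1 121 -1",
)

```text
time: 40.83
eef_pos: [0.6266, -0.0335, 0.1123]
tcp_rot: [0.74, 0.673, 0.0, 0.001]
contact_force: [0.2, -0.7, -2.5]
opening: 0.25
finger_force: 49.8
```

>>> send_rows(
  rows="0 0 0 0 0 0.7 -1;0 0 0 0 0 0.7 -1;0 0 0 0 0 0.7 -1",
)

```text
time: 41.2
eef_pos: [0.6266, -0.0334, 0.1117]
tcp_rot: [0.74, 0.673, 0.0, 0.0]
contact_force: [-0.2, 0.5, 1.4]
opening: 0.247
finger_force: 50.3
```

Contact at the expected height; release, rise.

>>> send_rows(
  rows="0 0 0 0 0 0.4 -1;0 0 0 0 0 0.4 0;0 0 0 0 0 0.4 0.5;0 0 0 0 0 0.4 1;0 0 0 0 0 0.4 1;0 0 0 0 0 -50 1;0 0 0 0 0 -110 1;0 0 0 0 0 -120 1",
)

```text
time: 42.2
eef_pos: [0.6289, -0.0339, 0.2374]
tcp_rot: [0.74, 0.673, 0.003, 0.005]
contact_force: [1.2, 0.2, -0.3]
opening: 1.001
finger_force: 0.0
```

```bash
python3 - <<'E'
from h import *
p=shot('wrist'); find(p,['brick_thin']); p=shot('top'); go(.4568,-.3545,.23,1)
E
```

```text
brick_thin 0.6 [ 0.625 -0.025  0.122] [268. 206.]
turn [-0.   0.  -6.4] shift [-335.6 -138.2    0.6]
```

>>> send_rows(
  rows="0 0 -6.5 -336 -138 1 1;0 0 -6.5 -336 -138 1 1;0 0 -6.5 -336 -138 1 1;0 0 -6.5 -336 -138 1 1;0 0 -6.5 -336 -138 1 1;0 0 -6.5 -336 -138 1 1;0 0 -6.5 -336 -138 1 1;0 0 -6.5 -336 -138 1 1",
)

```text
time: 43.35
eef_pos: [0.4566, -0.3539, 0.2275]
tcp_rot: [0.7, 0.714, 0.0, -0.002]
contact_force: [0.2, 0.0, -0.3]
opening: 1.002
finger_force: 0.0
```

>>> send_rows(
  rows="0 0 0 0 0 0 1;0 0 0 0 0 0 1;0 0 0 0 0 0 1",
)

```text
time: 43.72
eef_pos: [0.4576, -0.3542, 0.2299]
tcp_rot: [0.7, 0.714, 0.0, 0.0]
contact_force: [-0.4, 1.0, 0.4]
opening: 1.0
finger_force: 0.0
```

```bash
python3 - <<'E'
from h import *
p=shot('wrist'); find(p,['brick_thick']); go(.4568,-.3545,.097,1)
E
```

```text
brick_thick 0.81 [ 0.455 -0.347  0.109] [273. 206.]
brick_thick 0.48 [ 0.699 -0.2    0.012] [527.  40.]
turn [0.  0.  0.2] shift [  0.   -0.7 132.9]
```

>>> send_rows(
  rows="0 0 0 0 -1 50 1;0 0 0 0 -1 100 1;0 0 0 0 -1 132 1;0 0 0 0 -1 132 1;0 0 0 0 -1 132 -1;0 0 0 0 -1 132 -1;0 0 0 0 -1 132 -1;0 0 0 0 -1 132 -1",
)

```text
time: 44.82
eef_pos: [0.457, -0.356, 0.0999]
tcp_rot: [0.7, 0.714, -0.0, 0.002]
contact_force: [-1.1, 0.7, 6.4]
opening: 0.412
finger_force: 52.0
```

>>> send_rows(
  rows="0 0 0 0 0 0 -1;0 0 0 0 0 0 -1;0 0 0 0 0 0 -1",
)

```text
time: 45.2
eef_pos: [0.457, -0.356, 0.0999]
tcp_rot: [0.7, 0.714, -0.0, 0.002]
contact_force: [-1.1, 0.2, 5.4]
opening: 0.417
finger_force: 52.0
```

>>> send_rows(
  rows="0 0 0 0 0 -40 -1;0 0 0 0 0 -80 -1;0 0 0 0 0 -130 -1;0 0 0 0 0 -130 -1;0 0 0 0 0 -130 -1;0 0 0 0 0 -130 -1",
)

```text
time: 45.95
eef_pos: [0.455, -0.3537, 0.2244]
tcp_rot: [0.7, 0.714, 0.0, -0.003]
contact_force: [-0.5, 0.0, -4.1]
opening: 0.416
finger_force: 51.4
```

```bash
python3 - <<'E'
from h import *
go(.5115,-.0123,.23,-7)
E
```

```text
turn [-0.2 -0.2  8.1] shift [340.3  63.   -4.3]
```

>>> send_rows(
  rows="0 0 8 339 62 -5 -1;0 0 8 339 62 -5 -1;0 0 8 339 62 -5 -1;0 0 8 339 62 -5 -1;0 0 8 339 62 -5 -1;0 0 8 339 62 -5 -1;0 0 8 339 62 -5 -1;0 0 8 339 62 -5 -1",
)

```text
time: 46.95
eef_pos: [0.511, -0.015, 0.2314]
tcp_rot: [0.748, 0.663, -0.001, -0.001]
contact_force: [0.4, -0.8, -4.0]
opening: 0.416
finger_force: 50.9
```

>>> send_rows(
  rows="0 0 0 0 0 0 -1;0 0 0 0 0 0 -1;0 0 0 0 0 0 -1",
)

```text
time: 47.32
eef_pos: [0.5116, -0.0155, 0.2328]
tcp_rot: [0.749, 0.663, -0.0, 0.0]
contact_force: [0.4, -0.2, -2.4]
opening: 0.415
finger_force: 50.9
```

```bash
python3 - <<'E'
from h import *
go(.5114,-.0139,.1119,-7)
E
```

```text
turn [0. 0. 0.] shift [  1.5  -0.4 120.9]
```

>>> send_rows(
  rows="0 0 0 1.5 0 40 -1;0 0 0 1.5 0 75 -1;0 0 0 1.5 0 100 -1;0 0 0 1.5 0 112 -1;0 0 0 1.5 0 117 -1;0 0 0 1.5 0 120 -1;0 0 0 1.5 0 121 -1;0 0 0 1.5 0 121 -1",
)

```text
time: 48.32
eef_pos: [0.5122, -0.0134, 0.1125]
tcp_rot: [0.748, 0.663, 0.0, 0.001]
contact_force: [0.1, -0.2, -3.7]
opening: 0.414
finger_force: 50.8
```

>>> send_rows(
  rows="0 0 0 0 0 0.7 -1;0 0 0 0 0 0.7 -1;0 0 0 0 0 0.7 -1",
)

```text
time: 48.7
eef_pos: [0.5123, -0.0136, 0.1122]
tcp_rot: [0.748, 0.663, 0.0, 0.001]
contact_force: [-2.4, -1.9, 3.9]
opening: 0.414
finger_force: 51.9
```

>>> send_rows(
  rows="0 0 0 0 0 0 0;0 0 0 0 0 0 0.5;0 0 0 0 0 0 1;0 0 0 0 0 0 1;0 0 0 0 0 -50 1;0 0 0 0 0 -110 1;0 0 0 0 0 -170 1;0 0 0 -60 40 -200 1",
)

```text
time: 49.7
eef_pos: [0.539, -0.0633, 0.3108]
tcp_rot: [0.747, 0.665, 0.003, 0.003]
contact_force: [1.7, -0.2, -0.0]
opening: 0.999
finger_force: 0.0
```

>>> send_rows(
  rows="0 0 0 0 0 0 1;0 0 0 0 0 0 1;0 0 0 0 0 0 1;0 0 0 0 0 0 1",
)

```text
time: 50.2
eef_pos: [0.5372, -0.064, 0.304]
tcp_rot: [0.748, 0.664, -0.0, -0.001]
contact_force: [-0.4, 0.7, 0.4]
opening: 1.0
finger_force: 0.0
```

```bash
python3 - <<'E'
from h import *
p=shot('wrist','w13.png'); find(p,['brick_thin','brick_thick'])
q=shot('scene'); find(q,['jar_wide','jar_narrow','calculator','thermometer'])
g=p['color']
n,l=cv2.connectedComponents(cv2.inRange(g[:,:,0],200,255))
for w0 in([.625,-.02,.12],[.511,0,.12]):
    u,v=pix(p,w0).astype(int); pts=np.argwhere(l==l[v,u])[:,::-1]; print(cv2.minAreaRect(np.array([ray(p,*t,.12)[:2]*1000 for t in pts]).astype(np.float32)))
E
```

```text
brick_thin 0.65 [ 0.621 -0.026  0.12 ] [359. 149.]
brick_thick 0.72 [ 0.517 -0.009  0.121] [248. 143.]
jar_wide 0.71 [0.477 0.327 0.06 ] [402. 298.]
jar_wide 0.24 [0.609 0.34  0.067] [355. 335.]
jar_narrow 0.8 [0.608 0.339 0.065] [355. 335.]
jar_narrow 0.62 [ 0.585 -0.178  0.051] [239. 160.]
thermometer 0.9 [0.747 0.192 0.089] [259. 307.]
thermometer 0.66 [0.475 0.326 0.059] [402. 297.]
thermometer 0.16 [ 0.75  -0.192  0.012] [180. 194.]
((626.6903076171875, -33.208961486816406), (116.69039154052734, 19.471237182617188), 84.53377532958984)
((512.8433837890625, -11.307621002197266), (116.71273803710938, 33.0914192199707), 83.03951263427734)
```

View pics/w13.png

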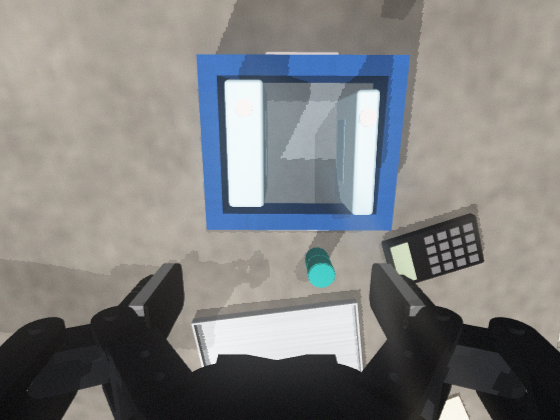

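Both bricks stand upright back in place, the thick one at (244,143) and the thin one at (365,152), each within about 2 mm of its start position. The jars are in their holders.

```bash
python3 -c "
from plant import ctrl; print(ctrl.sign_off())"
```

```text
the job is handed in; nothing more can be done
None
```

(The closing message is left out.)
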